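Pin the hold-down bar of a bench press with a ball-lock pin

TASK

Swing the aluminium hold-down bar of the press rig into its fork until it rests against the stop, so that its hole lines up with the holes of the fork. Then take the ball-lock pin with the red thumb button out of the wooden stand, hold the button in while you push the pin straight down through fork and bar until its collar sits on the fork, and let go so that the button springs back out and the pin is locked. Leave the headed dowel, the wrench, the brass flange and the jar where they are.

Things in the scene. Friction and masses are not known exactly. Their poses are not given: they have to be found in the camera images.
- bar (a joint): angle (rad) of the hold-down bar about its upright hinge: 0 = home, in the fork against the brass stop pad (a hard stop); it grows as the bar swings out of the fork, clockwise seen from above, up to 1.1. Light friction (about 1 N at the handle); it stays where it is left.
- bar_handle (a point): centre (half-way up) of the black upright cylindrical handle at the free end of the bar, 24 mm diameter, 50 mm tall, standing on the bar's upper face, 230 mm from the hinge axis. It can be gripped from above.
- bar_eye (a point): centre of the bar's 19 mm hole, in its upper face, 111 mm above the table, 130 mm from the hinge axis towards the handle. The bar is aluminium, 30 mm wide, 12 mm thick.
- pivot (a point): point on the bar's hinge axis, 111 mm above the table, level with the bar's upper face, under a dark steel bolt head 26 mm across and 8 mm tall. A brass cell, lower than the bar, stands between it and the fork.
- fork_hole (a point): centre of the fork's hole in the upper face of its top plate, 120 mm above the table. z up, +y to the bar's hinge (130 mm away), -x to the fork's open side, where the bar enters. Two steel plates 44 x 50 x 8 mm, 18 mm holes, 14 mm apart; 30 mm in all, free space below. With the bar home its handle is 100 mm from the hole towards -y. Fixed to the table.
- pin_grip (a point): centre of the ball-lock pin's black grip, 30 (x) x 24 (y) x 36 (z) mm. z up along the pin, +y to the red button, which is 14 mm wide, 19 mm tall, centred at this height and 4 mm proud of the +y face: fingers closing on the y faces press it flush. A red bar on top marks that side. The underside of the collar (34 mm across, 5 mm thick) is 30 mm below. Mass 0.15 to 0.25 kg.
- pin_tip (a point): lower end of the pin, on its axis, 78 mm below pin_grip. The shank is 16 mm thick with an 8 mm cone at the end. Locking balls stick out of it along +y and -y, 10 to 15 mm above the tip, 22 mm across with the button out (the pin then does not enter the fork), drawn in with the button in.
- pin: the same pin as a whole, origin at the centre of the collar's underside, axes as pin_grip. At the start it stands upright in a loose 28 mm hole of the wooden stand (180 x 70 x 62 mm), its collar on the stand's top, turned up to about 50 degrees either way, button roughly towards world +y.
- pin_button (a joint): how far the red button is pressed (m): 0 = out, balls out; 0.004 = flush with the grip, balls drawn in. A spring pushes it out (6 N at rest, 9 N pressed).
- dowel_head (a point): bystander: centre of the brass head (38 mm across, 8 mm thick) of a plain 21 mm dowel, too thick for the fork, in the stand's other hole, 120 mm from the pin (which is in which hole varies).
- wrench: bystander: steel wrench, 160 mm long, lying on the table; origin under its middle
- flange: bystander: brass flange, 60 mm across, 26 mm tall, on the table; origin at the centre of its underside
- jar: bystander: white jar with blue cap, 56 mm across, 70 mm tall; origin at the centre of its underside
There are look-alikes about, which are no part of the job. What is shaped like the pin but purple is not meant.

How it is judged:
By the outcome, as a careful person would: the job done as asked, in the order asked, and still so for the second after the job is handed in, with the robot touching nothing.
It also fails if it takes over 54 s, if anything falls off the work surface, if the arm or the gripper's body presses on something with over 40 N, if the wrist force passes 120 N, or if a joint passes its speed limit or range.

ROBOT

A 7-joint arm with a two-finger parallel gripper is mounted at the origin on the work surface. World frame = base frame: x ahead of the robot, y to its left, z up, the work surface at z = 0. Lengths are in m, angles in rad, forces in N, time in s.
With the tool pointing down it reaches from about 0.4 to 0.85 m from the base axis. Payload 10.4 kg.
Tool frame: the origin (TCP) lies at the very end of the fingers, on their centre line; the grasp point (between the pads) lies 19 mm behind it; z points along the fingers, y is the direction in which the jaws open and shut (so a half turn about z gives the same grasp; the last joint's range is limited). The gripper opens to 87 mm and grips with 3 to 60 N. Pads are 19 mm wide; open, the fingers measure 117 mm over their backs; the gripper's body (75 mm by 190 mm) begins 51 mm behind the grasp point.
Start: joints at [-1.373, 0.332, -0.065, 1.46, 0.022, 1.35, -0.088], TCP at [0.137, 0.61, 0.223] pointing down, gripper open.
Joint ranges: [-2.6, 2.6], [-0.5, 2.12], [-1.47, 1.34], [0.16, 2.42], [-1.27, 4.41], [0.06, 2.06], [-2.6, 2.6]. Speed limits (rad/s): [2.22, 2.22, 2.79, 2.79, 3.14, 3.14, 3.14].

INTERFACE

Orientations are given as a unit quaternion [x, y, z, w].
In Python, from bench import read_state, camera, close_job, recognise, masks_of gives the robot as it stands.
- The arm moves only by the tool play_rows, never from a script. Its argument "moves" is a list of rows, each a list of 3 entries, a list of its own where there are three numbers: the shift along the tool's x, y, z in cm, then the turn, a rotation vector about the tool's x, y, z in rad, then the finger opening in cm, from 0 to 8.7. In form: [[[dx, dy, dz], [ax, ay, az], jaw], ...]. A call has 1 to 8 rows; each row is the pose to reach, as a shift and turn from the pose commanded when the call began, along the tool's axes at that moment; what a row does not reach only later rows make up. A row lasts 1/8 s, in which the tool goes at most 62.5 mm and 10.7 degrees, less where a joint would pass 70% of its speed; a pose out of reach is approached as far as the arm can. A call with a gripper value outside its range is refused whole. The fingers move at their own pace and stop on an object; "grip_force" is the grip in N (left out, the last holds). Time passes only in rows, so rows that repeat a pose let the fingers close. It gives the time, the measured TCP pose, the force and the opening at its end, in the units of the state.
- read_state(): the state, without advancing time (a new reading comes with each control period).
- camera(name): name is "side" or "top" or "wrist"; returns a dict with "frame" (480x640x3 uint8, red, green, blue), "intrinsics" (3x3 intrinsics, pixels), "camera_from_world" (4x4, takes a point from world to camera coordinates). Camera axes: x right, y down, z forward; pixel columns grow to the right and rows downward; lengths in m; the calibration is good to about 2 mm. The wrist camera is an equidistant fisheye: a pixel r from the principal point sees the ray r / f radians off the axis. A picture is of the moment at which its call begins. There is no depth.
- close_job(): hands the job in, once; it reports no verdict.
Trained networks look in a picture, given as the dict that the camera call returned (one of the last four; its "shot" number tells which), for a name from the list of things; names that differ only in an ending like _2 or _b are one class to them, and where a whole thing is asked for, a point or a joint stands for the part that bears it (a point fixed in the world has none). Each returns a list of dicts, best first, with "conf" (0 to 1); they miss things now and then, are a little off and sometimes report something else, mostly with a low value. They report only what shows in the picture. A call takes as long as a camera call. They do not tell look-alikes from the thing itself.
- recognise(picture, query): "at" ([column, row] in pixels, amid what is visible of it).
- masks_of(picture, query): "region" (480x640 bool, what is visible of it) and "at" ([column, row] in pixels, amid what is visible of it).
The state is a dict: "time": time; "joint_positions": joint angles; "joint_vel": joint speeds; "joint_torque": joint torques, N m; "ee_pos": TCP position; "eef_rot": TCP orientation; "ft_force": force on the tool from outside, world axes, zero at the start; "torque": the same for the moment, N m; "width": finger opening in m.
Only numpy, scipy, OpenCV 4.12 (cv2) and the standard library are available. Lean on these libraries where they do the work, as an engineer would, in place of code of your own. Each camera call takes 0.05 s, during which the arm holds its last target.

## Working session

There is one attempt and no reset: what is moved stays moved. The work goes in short steps, Python scripts to look and compute and a tool call to move; the robot and the scene stay as the last step left them, time stands still between calls to the robot, and variables do not carry over. Pictures are saved under pics/ and viewed, and the job is handed in when it is done.

Besides the shell and the picture viewer there is one more tool, called as name(argument=value, ...) on one line, values as JSON. play_rows: Moves the arm, as the interface text tells. Its arguments: {"type":"object","properties":{"moves":{"type":"array","items":{"type":"array"}},"grip_force":{"type":"number"}},"required":["moves"]}

```bash
ls; mkdir -p pics; cat > h.py <<'E'
import numpy as np, cv2
from bench import read_state, camera, close_job, recognise, masks_of
def save(p,name): cv2.imwrite('pics/'+name+'.png', p['frame'][:,:,::-1])
E
python3 - <<'E'
from h import *
print(read_state())
for c in ['side','top','wrist']:
    p=camera(c); save(p,c+'0'); print(c,p['intrinsics'],p['camera_from_world'])
    for q in ['bar_handle','bar_eye','pivot','fork_hole','pin_grip','pin_tip','pin_button','dowel_head','wrench','flange','jar']:
        try: print(q,[(np.round(r['at']).tolist(),round(r['conf'],2)) for r in recognise(p,q)[:4]])
        except Exception as e: print(q,e)
E
```

```text
pics
{'time': 0.0, 'joint_positions': array([-1.37262339,  0.33287473, -0.06469308,  1.46096809,  0.02157977,
        1.34991895, -0.08850249]), 'joint_vel': array([ 0.00050249, -0.00016965,  0.00018377, -0.00166393, -0.00175681,
        0.00113899, -0.00072831]), 'joint_torque': array([-3.87068212e-04, -6.23227072e+01,  2.42221897e-02, -3.89910865e+01,
       -6.16097753e-02,  3.90946702e-02,  1.22771444e-04]), 'ee_pos': array([0.13678014, 0.60943121, 0.22173936]), 'eef_rot': array([ 1.10158386e-01,  9.93913772e-01, -7.35219813e-04, -5.48900344e-05]), 'ft_force': array([ 0.8503879 , -0.29848882,  0.3200272 ]), 'torque': array([-0.02741798, -0.03646128, -0.00696181]), 'width': 0.0871138140778088}
side [[532.98013318   0.         320.7383704 ]
 [  0.         532.98013318 237.8499873 ]
 [  0.           0.           1.        ]] [[ 0.85830858 -0.51305466  0.00901628 -0.50906459]
 [-0.34777396 -0.59454452 -0.72496213  0.25912386]
 [ 0.37730578  0.61910559 -0.68872972  0.78425545]
 [ 0.          0.          0.          1.        ]]
bar_handle [([258.0, 197.0], 0.81)]
bar_eye [([256.0, 197
[... 961 characters left out ...]
el_head [([430.0, 242.0], 0.68)]
wrench [([214.0, 336.0], 0.59), ([429.0, 299.0], 0.19)]
flange [([349.0, 339.0], 0.92)]
jar [([397.0, 169.0], 0.64), ([232.0, 233.0], 0.48)]
wrist [[371.64829954   0.         323.39073288]
 [  0.         371.64829954 240.34737807]
 [  0.           0.           1.        ]] [[ 2.18814509e-01  9.75766463e-01  1.44822235e-04 -6.25065716e-01]
 [ 9.40950595e-01 -2.11046378e-01  2.64710037e-01 -3.15969491e-02]
 [ 2.58325741e-01 -5.77861262e-02 -9.64328043e-01  3.88997038e-01]
 [ 0.00000000e+00  0.00000000e+00  0.00000000e+00  1.00000000e+00]]
bar_handle []
bar_eye []
pivot []
fork_hole []
pin_grip []
pin_tip []
pin_button []
dowel_head []
wrench []
flange []
jar []
```

View pics/side0.png

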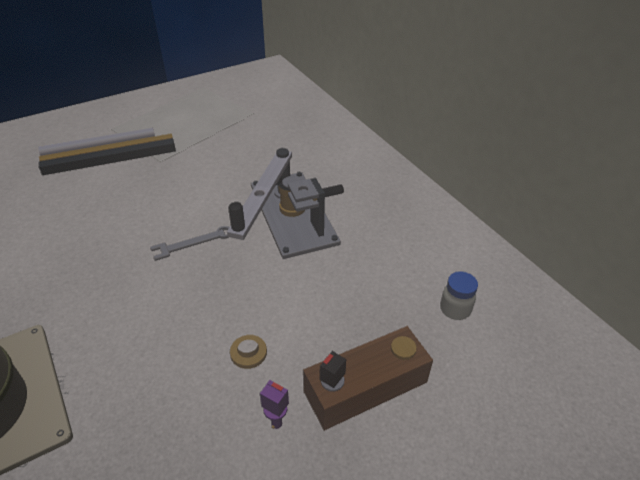

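View pics/top0.png

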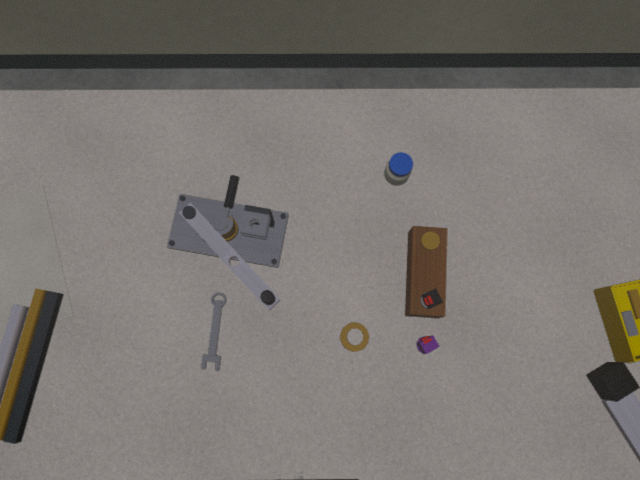

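View pics/wrist0.png

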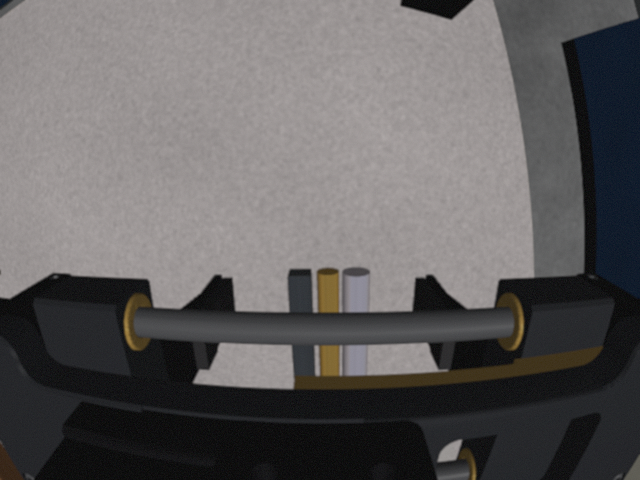

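```bash
python3 - <<'E'
import cv2
s=cv2.imread('pics/side0.png'); t=cv2.imread('pics/top0.png')
def z(im,x,y,w,h,k,n):
    cv2.imwrite('pics/'+n+'.png',cv2.resize(im[y:y+h,x:x+w],None,fx=k,fy=k,interpolation=cv2.INTER_CUBIC))
z(s,220,135,130,120,6,'zs_fork'); z(t,165,170,130,140,4,'zt_fork'); z(s,240,330,200,110,4,'zs_pin'); z(t,390,220,80,140,4,'zt_pin')
E
```

```text
(no output)
```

View pics/zs_fork.png

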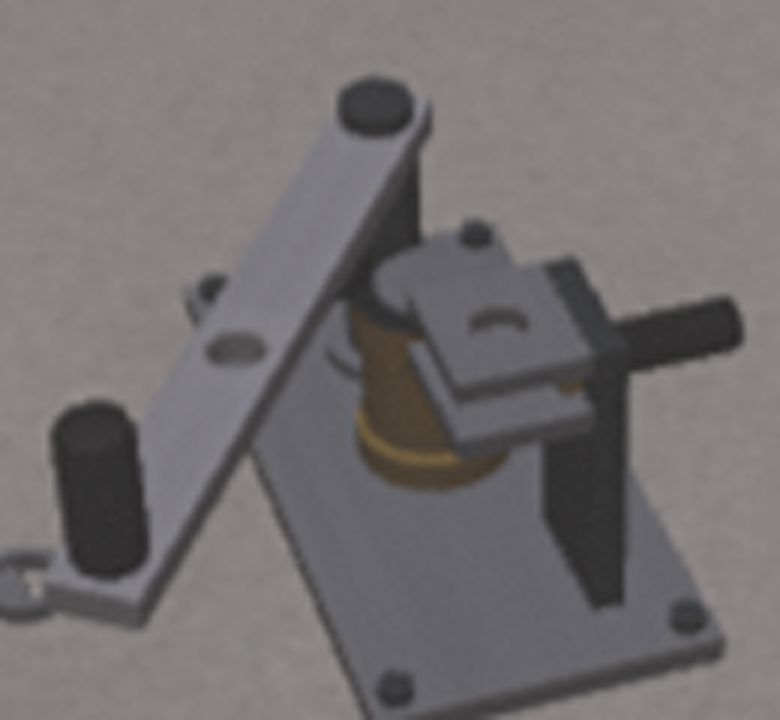

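View pics/zt_fork.png

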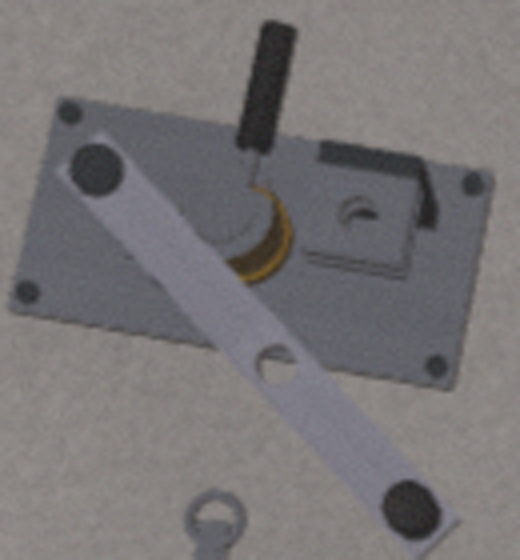

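View pics/zs_pin.png

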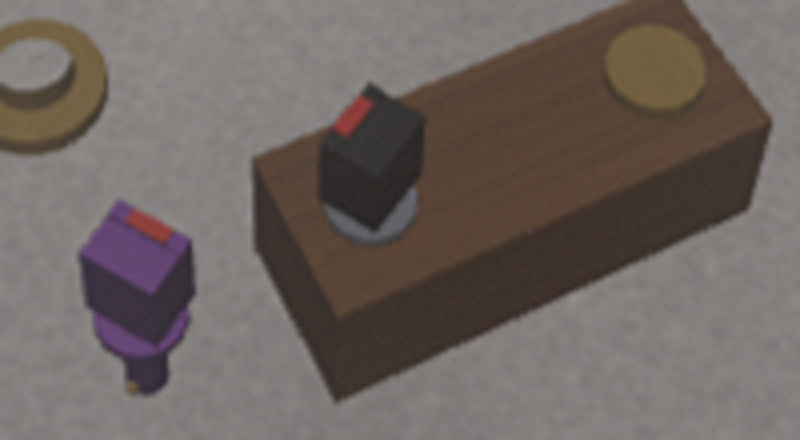

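View pics/zt_pin.png

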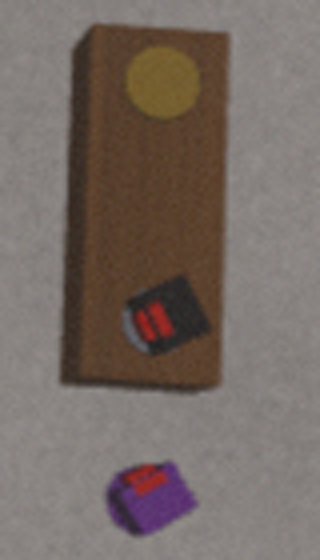

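```bash
cat >> h.py <<'E'
KS=np.array([[532.98013318,0,320.7383704],[0,532.98013318,237.8499873],[0,0,1]])
TS=np.array([[0.85830858,-0.51305466,0.00901628,-0.50906459],[-0.34777396,-0.59454452,-0.72496213,0.25912386],[0.37730578,0.61910559,-0.68872972,0.78425545]])
KT=np.array([[529.72952392,0,320.15672232],[0,529.72952392,247.3214137],[0,0,1]])
TT=np.array([[-0.00886897,-0.99989513,0.01144843,-0.03461996],[-0.98150186,0.00651503,-0.19134173,0.57006113],[0.19124707,-0.01293366,-0.98145671,1.02219236]])
def proj(K,T,p):
    c=T[:3,:3]@np.asarray(p)+T[:3,3]; q=K@c; return q[:2]/q[2]
def tri(ps,pt):
    X=cv2.triangulatePoints(KS@TS,KT@TT,np.array(ps,float).reshape(2,1),np.array(pt,float).reshape(2,1))[:,0]; X=X[:3]/X[3]
    e=np.r_[proj(KS,TS,X)-ps,proj(KT,TT,X)-pt]; return X,e
def ray(K,T,px,z):
    d=T[:3,:3].T@np.linalg.inv(K)@np.r_[px,1]; o=-T[:3,:3].T@T[:3,3]; return o+d*(z-o[2])/d[2]
E
python3 - <<'E'
from h import *
np.set_printoptions(precision=4,suppress=True)
P={'handletop':((235.8,206.3),(267.75,297.2),.161),'bolt':((282.7,151.7),(189.2,212.2),.119),'eye':((259.3,193.2),(234,260.7),.111),'fork':((303.2,189),(254.5,223),.12),
'pintop':((333.2,362.5),(432.5,299),.115),'dowel':((403.5,346.7),(430.7,240.5),.07)}
for k,(s,t,z) in P.items():
    X,e=tri(s,t); print(k,X,e.round(1),'z',z,ray(KS,TS,s,z)[:2],ray(KT,TT,t,z)[:2])
E
```

```text
handletop [0.46   0.0568 0.1617] [-0.9  0.2  0.2 -0.8] z 0.161 [0.4617 0.0574] [0.4586 0.0573]
bolt [0.6292 0.2137 0.119 ] [-0.5  0.1  0.2 -0.5] z 0.119 [0.6303 0.2136] [0.6281 0.214 ]
eye [0.5344 0.1266 0.1112] [-0.3  0.1  0.1 -0.3] z 0.111 [0.535  0.1268] [0.5339 0.1268]
fork [0.6062 0.0877 0.1192] [-0.2  0.   0.1 -0.1] z 0.12 [0.606  0.0867] [0.6057 0.0877]
pintop [ 0.4595 -0.2516  0.1081] [-1.2  0.3  0.3 -0.8] z 0.115 [ 0.4586 -0.2558] [ 0.4573 -0.2495]
dowel [ 0.5793 -0.2616  0.071 ] [-0.  0.  0. -0.] z 0.07 [ 0.5798 -0.2611] [ 0.5794 -0.2618]
```

```bash
cat >> h.py <<'E'
from scipy.spatial.transform import Rotation as R
np.set_printoptions(precision=4,suppress=True)
def rel(targets, s=None):
    """targets: list of (x,y,z,yaw_deg of tool y axis)"""
    s=s or read_state(); R0=R.from_quat(s['eef_rot'])
    for x,y,z,yaw in targets:
        a=np.radians(yaw); ty=np.array([np.cos(a),np.sin(a),0]); tz=np.array([0,0,-1.]); tx=np.cross(ty,tz)
        Rt=R.from_matrix(np.c_[tx,ty,tz])
        d=R0.inv().apply(np.array([x,y,z])-s['ee_pos'])*100
        rv=(R0.inv()*Rt).as_rotvec(); print((x,y,z,yaw),'shift',d.round(2),'turn',rv.round(3))
E
python3 - <<'E'
from h import *
pv=np.array([.629,.2137])
def hp(a,z,yaw): a=np.radians(a); return (*(pv+.23*np.array([np.cos(a),np.sin(a)])).round(4),z,yaw)
print(read_state()['time'])
rel([hp(-137.1,.21,-20),hp(-137.1,.125,-20)]+[hp(a,.125,y) for a,y in [(-128,-20),(-119,-18),(-110,-14),(-100.4,-10),(-98,-10)]])
E
```

```text
1.8
(np.float64(0.4605), np.float64(0.0571), 0.21, -20) shift [-43.68 -46.84   1.26] turn [0.    0.    1.699]
(np.float64(0.4605), np.float64(0.0571), 0.125, -20) shift [-43.68 -46.84   9.76] turn [0.    0.    1.699]
(np.float64(0.4874), np.float64(0.0325), 0.125, -20) shift [-46.84 -48.65   9.76] turn [0.    0.    1.699]
(np.float64(0.5175), np.float64(0.0125), 0.125, -18) shift [-50.22 -49.94   9.76] turn [0.    0.    1.664]
(np.float64(0.5503), np.float64(-0.0024), 0.125, -14) shift [-53.75 -50.68   9.76] turn [0.    0.    1.594]
(np.float64(0.5875), np.float64(-0.0125), 0.125, -10) shift [-57.6  -50.85   9.76] turn [0.    0.    1.525]
(np.float64(0.597), np.float64(-0.0141), 0.125, -10) shift [-58.56 -50.8    9.76] turn [0.    0.    1.525]
```

play_rows(moves=[[[-43.7,-46.8,0.5],[0,0,1.7],6.0],[[-43.7,-46.8,0.5],[0,0,1.7],6.0],[[-43.7,-46.8,0.5],[0,0,1.7],6.0],[[-43.7,-46.8,0.5],[0,0,1.7],6.0],[[-43.7,-46.8,0.5],[0,0,1.7],6.0],[[-43.7,-46.8,0.5],[0,0,1.7],6.0],[[-43.7,-46.8,0.5],[0,0,1.7],6.0],[[-43.7,-46.8,0.5],[0,0,1.7],6.0]])

```text
time: 2.8
ee_pos: [0.3905, 0.1767, 0.219]
eef_rot: [0.76, 0.65, 0.001, -0.0]
ft_force: [1.8, 0.6, -0.1]
width: 0.0601
```

```bash
python3 - <<'E'
from h import *
print(read_state()['time'],read_state()['joint_positions'])
rel([(.4605,.0571,.218,-20),(.4605,.0571,.128,-20)])
E
```

```text
2.8 [-0.9236 -0.1331  0.3639  1.9659  0.0485  1.2993 -0.7317]
(0.4605, 0.0571, 0.218, -20) shift [-10.73   8.77   0.09] turn [ 0.    -0.001  0.193]
(0.4605, 0.0571, 0.128, -20) shift [-10.74   8.77   9.09] turn [ 0.    -0.001  0.193]
```

play_rows(moves=[[[-10.7,8.8,0],[0,0,0.19],6.0],[[-10.7,8.8,0],[0,0,0.19],6.0],[[-10.7,8.8,0],[0,0,0.19],6.0],[[-10.7,8.8,0],[0,0,0.19],6.0]])

```text
time: 3.3
ee_pos: [0.4609, 0.0594, 0.2186]
eef_rot: [0.817, 0.577, 0.0, -0.0]
ft_force: [-0.2, 1.4, 0.5]
width: 0.0598
```

```bash
python3 - <<'E'
from h import *
print(read_state()['time'],read_state()['ee_pos'],read_state()['joint_positions'])
p=camera('wrist'); save(p,'w1'); np.savez('w1',T=p['camera_from_world'],K=p['intrinsics'])
rel([(.4605,.0571,.218,-20),(.4605,.0571,.128,-20)])
E
```

```text
3.3 [0.4609 0.0594 0.2186] [-0.7832 -0.0533  0.5456  1.8957  0.0285  1.2917 -0.5875]
(0.4605, 0.0571, 0.218, -20) shift [-0.33  0.12  0.05] turn [-0.001 -0.     0.01 ]
(0.4605, 0.0571, 0.128, -20) shift [-0.33  0.13  9.05] turn [-0.001 -0.     0.01 ]
```

View pics/w1.png

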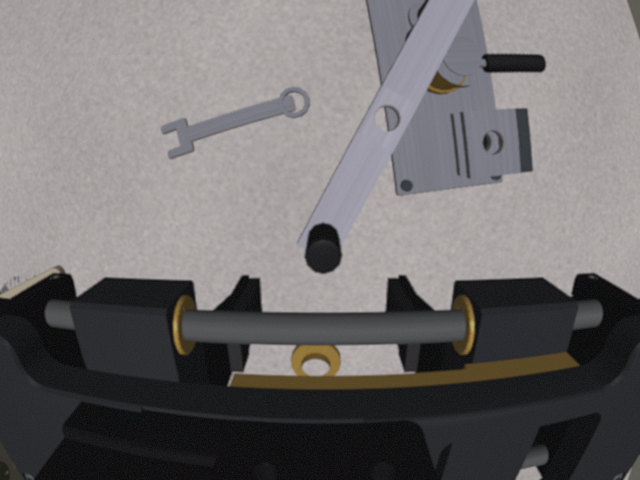

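```bash
cat >> h.py <<'E'
def wray(K,T,px,z):
    u=(px[0]-K[0,2])/K[0,0]; v=(px[1]-K[1,2])/K[1,1]; r=np.hypot(u,v)
    c=np.array([np.sin(r)*u/r,np.sin(r)*v/r,np.cos(r)]); d=T[:3,:3].T@c; o=-T[:3,:3].T@T[:3,3]; return o+d*(z-o[2])/d[2]
E
python3 - <<'E'
from h import *
d=np.load('w1.npz')
for n,px,z in [('handle',(323,255),.161),('fork',(493,142),.12),('eye',(387,118),.111)]: print(n,wray(d['K'],d['T'],px,z))
E
```

```text
handle [0.4614 0.0623 0.161 ]
fork [0.6046 0.0896 0.12  ]
eye [0.5336 0.1287 0.111 ]
```

play_rows(moves=[[[-0.2,0.1,4.5],[0,0,0],6.0],[[-0.2,0.1,9.0],[0,0,0],4.0],[[-0.2,0.1,9.0],[0,0,0],2.0],[[-0.2,0.1,9.0],[0,0,0],2.0],[[-0.2,0.1,9.0],[0,0,0],2.0]], grip_force=8)

```text
time: 3.98
ee_pos: [0.4621, 0.0582, 0.1304]
eef_rot: [0.816, 0.578, 0.001, 0.0]
ft_force: [1.2, -0.2, 0.2]
width: 0.0277
```

```bash
python3 - <<'E'
from h import *
pv=np.array([.629,.2137])
def hp(a,z,yaw): a=np.radians(a); return (*(pv+.23*np.array([np.cos(a),np.sin(a)])).round(4),z,yaw)
print(read_state()['time'])
rel([hp(a,.128,y) for a,y in [(-137.1,-20),(-128,-20),(-119,-18),(-110,-14),(-103,-10),(-100.4,-10),(-98,-10)]])
E
```

```text
3.975
(np.float64(0.4605), np.float64(0.0571), 0.128, -20) shift [-0.15 -0.12  0.24] turn [ 0.002 -0.002  0.01 ]
(np.float64(0.4874), np.float64(0.0325), 0.128, -20) shift [-1.58  3.24  0.24] turn [ 0.002 -0.002  0.01 ]
(np.float64(0.5175), np.float64(0.0125), 0.128, -18) shift [-2.46  6.74  0.25] turn [ 0.002 -0.002 -0.025]
(np.float64(0.5503), np.float64(-0.0024), 0.128, -14) shift [-2.78 10.33  0.26] turn [ 0.002 -0.002 -0.095]
(np.float64(0.5773), np.float64(-0.0104), 0.128, -10) shift [-2.63 13.15  0.26] turn [ 0.002 -0.002 -0.165]
(np.float64(0.5875), np.float64(-0.0125), 0.128, -10) shift [-2.49 14.18  0.26] turn [ 0.002 -0.002 -0.165]
(np.float64(0.597), np.float64(-0.0141), 0.128, -10) shift [-2.33 15.13  0.27] turn [ 0.002 -0.002 -0.165]
```

play_rows(moves=[[[0,0,0],[0,0,0],2.0],[[-0.8,1.6,0],[0,0,0],2.0],[[-1.6,3.2,0],[0,0,0],2.0],[[-2.1,5.0,0],[0,0,-0.01],2.0],[[-2.5,6.7,0],[0,0,-0.03],2.0],[[-2.7,8.5,0],[0,0,-0.06],2.0],[[-2.8,10.3,0],[0,0,-0.1],2.0],[[-2.7,12.0,0],[0,0,-0.14],2.0]])

```text
time: 4.97
ee_pos: [0.5661, -0.0086, 0.1296]
eef_rot: [0.774, 0.634, 0.0, 0.0]
ft_force: [-1.6, -0.8, 6.2]
width: 0.0236
```

```bash
python3 - <<'E'
from h import *
pv=np.array([.629,.2137])
def hp(a,z,yaw): a=np.radians(a); return (*(pv+.23*np.array([np.cos(a),np.sin(a)])).round(4),z,yaw)
print(read_state()['time'])
rel([hp(a,.130,y) for a,y in [(-106,-12),(-103,-10),(-100.4,-10),(-99,-10),(-98,-10)]])
E
```

```text
4.975
(np.float64(0.5656), np.float64(-0.0074), 0.13, -12) shift [ 0.1  -0.07 -0.04] turn [ 0.001 -0.     0.011]
(np.float64(0.5773), np.float64(-0.0104), 0.13, -10) shift [ 0.04  1.14 -0.04] turn [ 0.001 -0.    -0.024]
(np.float64(0.5875), np.float64(-0.0125), 0.13, -10) shift [ 0.04  2.18 -0.04] turn [ 0.001 -0.    -0.024]
(np.float64(0.593), np.float64(-0.0135), 0.13, -10) shift [ 0.05  2.74 -0.04] turn [ 0.001 -0.    -0.024]
(np.float64(0.597), np.float64(-0.0141), 0.13, -10) shift [ 0.07  3.14 -0.04] turn [ 0.001 -0.    -0.024]
```

play_rows(moves=[[[0,0.6,-0.1],[0,0,-0.01],2.0],[[0,1.2,-0.1],[0,0,-0.02],2.0],[[0,1.6,-0.1],[0,0,-0.02],2.0],[[0,2.0,-0.1],[0,0,-0.02],2.0],[[0,2.3,-0.1],[0,0,-0.02],2.0]], grip_force=20)

```text
time: 5.6
ee_pos: [0.5866, -0.0127, 0.1295]
eef_rot: [0.768, 0.641, -0.001, -0.001]
ft_force: [-15.8, -1.9, 13.1]
width: 0.0233
```

```bash
python3 - <<'E'
from h import *
s=read_state();print(s['time'],s['ee_pos'],s['ft_force'])
pv=np.array([.629,.2137]); print(np.degrees(np.arctan2(*(s['ee_pos'][:2]-pv)[::-1])))
E
```

```text
5.6 [ 0.5866 -0.0127  0.1295] [-15.8117  -1.9263  13.0796]
-100.61243676257011
```

play_rows(moves=[[[0,0.3,0],[0,0,0],2.0],[[0,0.3,0],[0,0,0],2.0]])

```text
time: 5.85
ee_pos: [0.5866, -0.0128, 0.1293]
eef_rot: [0.768, 0.64, -0.003, -0.004]
ft_force: [-26.7, -0.7, 18.9]
width: 0.0235
```

```bash
python3 - <<'E'
from h import *
s=read_state();print(s['time'],s['ee_pos'],s['ft_force'])
p=camera('top'); save(p,'t2')
cv2.imwrite('pics/t2z.png',cv2.resize(p['frame'][170:310,165:345,::-1],None,fx=4,fy=4,interpolation=cv2.INTER_CUBIC))
E
```

```text
5.85 [ 0.5866 -0.0128  0.1293] [-26.7192  -0.6616  18.9105]
```

View pics/t2z.png

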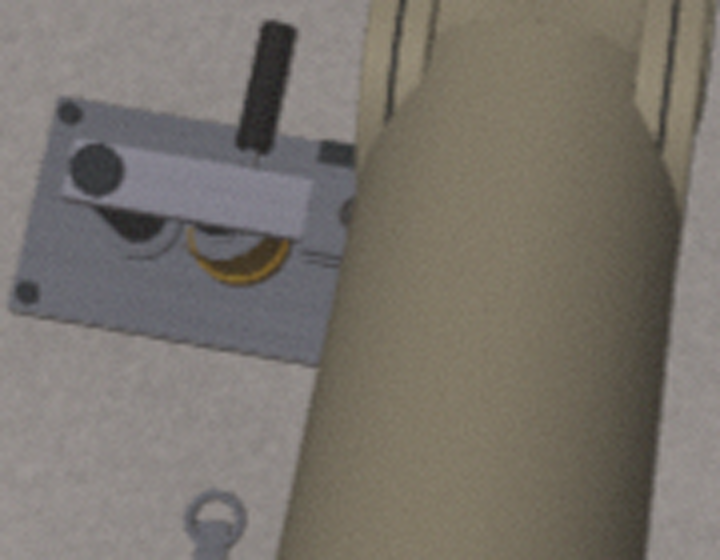

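play_rows(moves=[[[0,-0.5,0],[0,0,0],2.0],[[0,-0.5,0],[0,0,0],6.0],[[0,-0.5,0],[0,0,0],6.0],[[0,-0.5,-4],[0,0,0],6.5],[[0,-0.5,-9],[0,0,0],6.5],[[0,-0.5,-11],[0,0,0],6.5]])

```text
time: 6.65
ee_pos: [0.5873, -0.0119, 0.2428]
eef_rot: [0.768, 0.641, 0.002, 0.001]
ft_force: [0.3, 0.6, 0.1]
width: 0.0619
```

```bash
python3 - <<'E'
from h import *
p=camera('wrist'); save(p,'w3'); np.savez('w3',T=p['camera_from_world'],K=p['intrinsics'])
s=read_state();print(s['time'],s['ee_pos'],s['ft_force'],s['width']); T=p['camera_from_world']; print('cam',-T[:3,:3].T@T[:3,3])
rel([(.459,-.235,.24,63),(.459,-.235,.24,117),(.459,-.235,.24,-63)])
E
```

```text
6.7 [ 0.5878 -0.0119  0.2443] [0.4943 0.8274 1.8478] 0.06317262111427684
cam [0.5993 0.0592 0.4039]
(0.459, -0.235, 0.24, 63) shift [-24.25  -8.69   0.32] turn [ 0.007  0.001 -1.279]
(0.459, -0.235, 0.24, 117) shift [-24.25  -8.69   0.32] turn [ 0.006  0.005 -2.222]
(0.459, -0.235, 0.24, -63) shift [-24.25  -8.69   0.32] turn [ 0.004 -0.005  0.92 ]
```

View pics/w3.png

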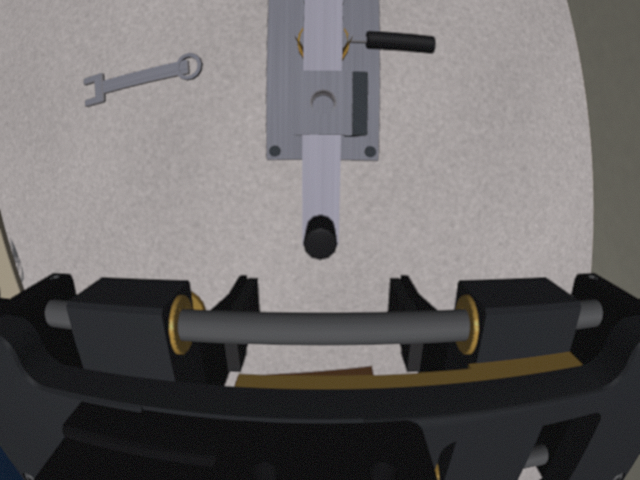

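```bash
python3 - <<'E'
from h import *
im=cv2.imread('pics/w3.png'); cv2.imwrite('pics/w3z.png',cv2.resize(im[60:150,280:380],None,fx=7,fy=6.5,interpolation=cv2.INTER_CUBIC))
E
```

```text
(no output)
```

View pics/w3z.png

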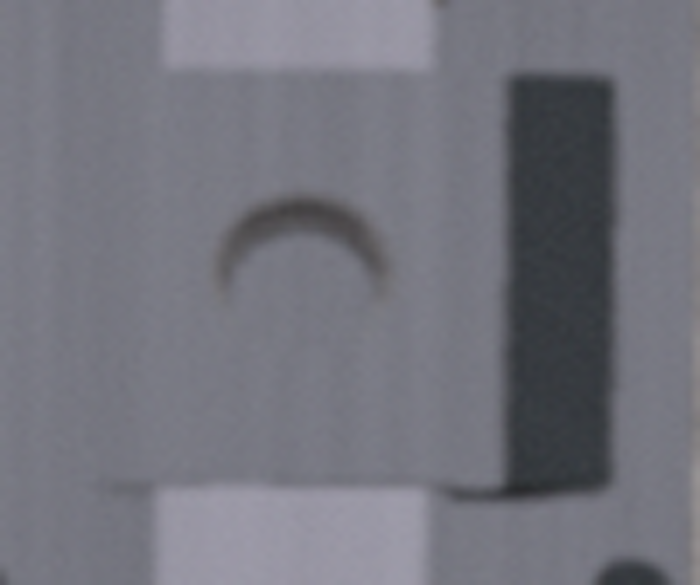

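```bash
python3 - <<'E'
from h import *
d=np.load('w3.npz'); T=d['T']
print(wray(d['K'],T,(323.4,102.3),.12), wray(d['K'],T,(320,243),.161))
d1=np.load('w1.npz')
# reproject precise: two-wrist triangulation
def cr(d,px):
    a=wray(d['K'],d['T'],px,0); b=wray(d['K'],d['T'],px,.3); return a,(b-a)/np.linalg.norm(b-a)
a1,u1=cr(d1,(493,141.5)); a2,u2=cr(d,(323.4,102.3))
M=np.c_[u1,-u2]; t=np.linalg.lstsq(M,a2-a1,rcond=None)[0]; print(a1+u1*t[0],a2+u2*t[1])
E
```

```text
[0.6057 0.0885 0.12  ] [ 0.5858 -0.0076  0.161 ]
[0.6062 0.0895 0.1168] [0.6058 0.0888 0.1167]
```

```bash
python3 - <<'E'
from h import *
print(tri((275.5,388),(430,344.5)))
print(read_state()['joint_positions'])
rel([(.459,-.252,.235,-63),(.459,-.252,.2,-63)])
E
```

```text
(array([ 0.3748, -0.2437,  0.1036]), array([-1.3296,  0.3012,  0.2638, -0.9374]))
[-0.5846  0.2591  0.6399  1.5677 -0.1589  1.3608 -0.108 ]
(0.459, -0.252, 0.235, -63) shift [-25.93  -8.39   0.81] turn [ 0.004 -0.005  0.92 ]
(0.459, -0.252, 0.2, -63) shift [-25.94  -8.41   4.31] turn [ 0.004 -0.005  0.92 ]
```

play_rows(moves=[[[-12,-4.5,0],[0,0,0.46],6.5],[[-26,-8,0.5],[0,0,0.92],6.5],[[-26,-8,0.5],[0,0,0.92],6.5],[[-26,-8,0.5],[0,0,0.92],6.5],[[-26,-8,0.5],[0,0,0.92],6.5],[[-26,-8,0.5],[0,0,0.92],6.5],[[-26,-8,0.5],[0,0,0.92],6.5]])

```text
time: 7.58
ee_pos: [0.4614, -0.2523, 0.2343]
eef_rot: [0.972, 0.236, 0.0, -0.0]
ft_force: [0.9, 0.9, -0.1]
width: 0.0654
```

```bash
python3 - <<'E'
from h import *
p=camera('wrist'); save(p,'w4'); np.savez('w4',T=p['camera_from_world'],K=p['intrinsics'])
s=read_state();print(s['time'],s['ee_pos'],s['ft_force'],s['width'])
cv2.imwrite('pics/w4z.png',cv2.resize(p['frame'][150:350,200:460,::-1],None,fx=3,fy=3,interpolation=cv2.INTER_CUBIC))
E
```

```text
7.625 [ 0.4615 -0.2522  0.2343] [ 0.5291 -0.7802 -0.1032] 0.06476179773602105
```

View pics/w4.png

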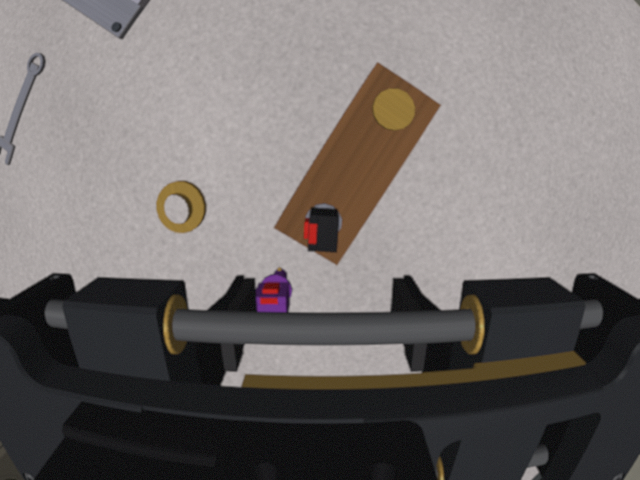

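View pics/w4z.png

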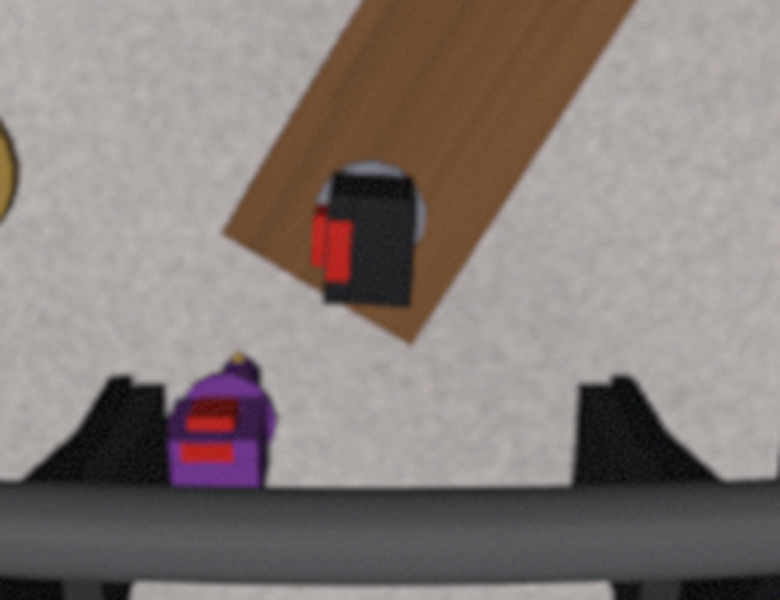

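```bash
python3 - <<'E'
from h import *
d=np.load('w4.npz')
c=[(332,195),(415,198),(410,305),(325,302)]
for z in (.105,.11,.115):
    P=np.array([wray(d['K'],d['T'],(200+x/3,150+y/3),z) for x,y in c]); 
    e=np.linalg.norm(np.roll(P,-1,0)-P,axis=1)
    v=(P[0]-P[1]+P[3]-P[2]); w=P[0]-P[3]+P[1]-P[2]
    print(z,P.mean(0),'edges',e,'yaw y',np.degrees(np.arctan2(v[1],v[0])),'yaw x',np.degrees(np.arctan2(w[1],w[0])))
dw=wray(d['K'],d['T'],(394.5,109),.07); print('dowel',dw)
def cr(px):
    a=wray(d['K'],d['T'],px,0); b=wray(d['K'],d['T'],px,.3); return a,(b-a)/np.linalg.norm(b-a)
# stand corners
for px in [(275,227),(337,264),(440,103),(378,63)]: print(wray(d['K'],d['T'],px,.062))
E
```

```text
0.105 [ 0.4597 -0.2531  0.105 ] edges [0.0221 0.0298 0.0232 0.0298] yaw y 115.16824196191065 yaw x 24.16073650884043
0.11 [ 0.4608 -0.2525  0.11  ] edges [0.0217 0.0292 0.0228 0.0293] yaw y 115.1682419619107 yaw x 24.160736508840486
0.115 [ 0.4619 -0.2519  0.115 ] edges [0.0213 0.0287 0.0224 0.0287] yaw y 115.1682419619106 yaw x 24.160736508840408
dowel [ 0.5798 -0.2607  0.07  ]
[ 0.4349 -0.2153  0.062 ]
[ 0.4293 -0.2831  0.062 ]
[ 0.6079 -0.2959  0.062 ]
[ 0.6116 -0.2293  0.062 ]
```

```bash
python3 - <<'E'
from h import *
rel([(.460,-.2527,.13,-65.3),(.460,-.2527,.073,-65.3)])
E
```

```text
(0.46, -0.2527, 0.13, -65.3) shift [-0.16 -0.02 10.43] turn [-0.     0.     0.045]
(0.46, -0.2527, 0.073, -65.3) shift [-0.16 -0.01 16.13] turn [-0.     0.     0.045]
```

play_rows(moves=[[[-0.2,0,5],[0,0,0.045],6.0],[[-0.2,0,9.5],[0,0,0.045],6.0],[[-0.2,0,13],[0,0,0.045],6.0],[[-0.2,0,15],[0,0,0.045],6.0],[[-0.2,0,16.1],[0,0,0.045],6.0],[[-0.2,0,16.1],[0,0,0.045],6.0]])

```text
time: 8.38
ee_pos: [0.4589, -0.254, 0.0733]
eef_rot: [0.977, 0.212, -0.0, -0.0]
ft_force: [-0.3, 0.6, 0.2]
width: 0.0599
```

```bash
python3 - <<'E'
from h import *
p=camera('wrist'); save(p,'w5'); p2=camera('side')
s=read_state();print(s['time'],s['ee_pos'],s['ft_force'],s['width'])
a=p['frame'][100:340,160:480,::-1]; a=cv2.resize(a,(600,450)); b=cv2.resize(p2['frame'][320:430,240:440,::-1],(800,440)); cv2.imwrite('pics/w5z.png',a); cv2.imwrite('pics/s5z.png',b)
rel([(.460,-.2527,.073,-65.3)])
E
```

```text
8.475 [ 0.4594 -0.2546  0.0743] [ 0.7712 -1.0697 -0.3152] 0.0598521328057593
(0.46, -0.2527, 0.073, -65.3) shift [ 0.13 -0.15  0.13] turn [ 0.001 -0.001 -0.004]
```

View pics/w5z.png

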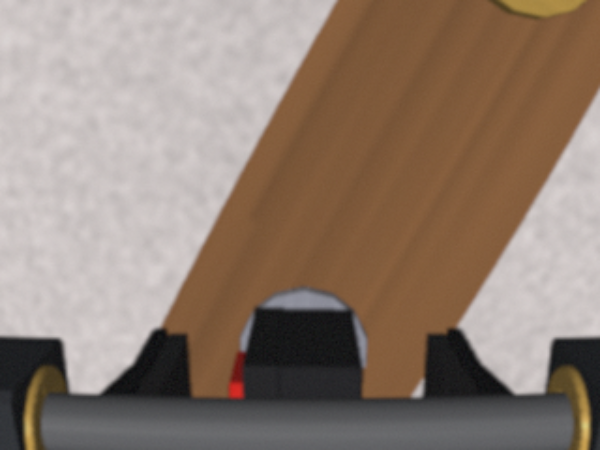

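View pics/s5z.png

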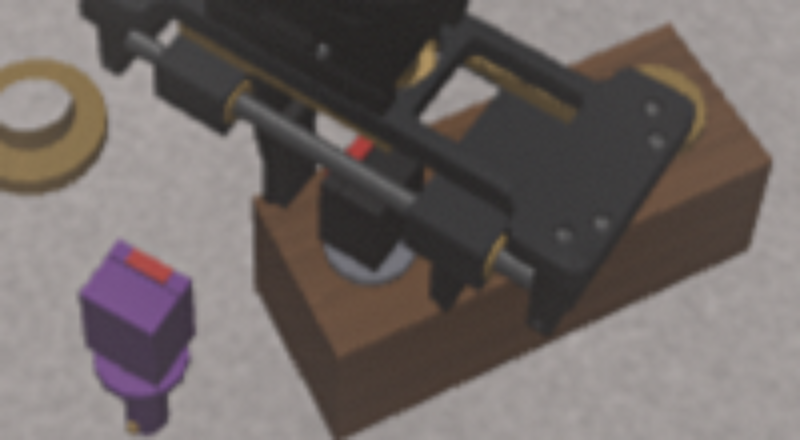

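play_rows(moves=[[[0.1,0,0.1],[0,0,0],3.0],[[0.1,0,0.1],[0,0,0],2.0],[[0.1,0,0.1],[0,0,0],2.0],[[0.1,0,0.1],[0,0,0],2.0],[[0.1,0,0.1],[0,0,0],2.0],[[0.1,0,0.1],[0,0,0],2.0]], grip_force=40)

```text
time: 9.22
ee_pos: [0.4597, -0.2543, 0.0726]
eef_rot: [0.977, 0.211, 0.0, 0.0]
ft_force: [-0.0, 1.1, 0.8]
width: 0.0237
```

play_rows(moves=[[[0,0,-2],[0,0,0],2.0],[[0,0,-5],[0,0,0],2.0],[[0,0,-10],[0,0,0],2.0],[[0,0,-15],[0,0,0],2.0],[[0,0,-18],[0,0,0],2.0],[[0,0,-18],[0,0,0],2.0]])

```text
time: 9.98
ee_pos: [0.4605, -0.2549, 0.2544]
eef_rot: [0.977, 0.211, 0.002, 0.001]
ft_force: [0.3, -0.2, -2.1]
width: 0.0237
```

```bash
python3 - <<'E'
from h import *
s=read_state();print(s['time'],s['ee_pos'],s['ft_force'],s['width'],s['joint_positions'])
rel([(.6057,.0875,.25,-95),(.6057,.0875,.25,-65),(.6057,.0875,.25,-85)])
E
```

```text
9.975 [ 0.4605 -0.2549  0.2544] [ 0.2788 -0.2345 -2.1179] 0.023662658184095995 [-0.4379  0.1045  0.9323  1.7148 -0.0872  1.3618 -0.6355]
(0.6057, 0.0875, 0.25, -95) shift [ 27.36 -25.19   0.48] turn [ 0.001 -0.003  0.513]
(0.6057, 0.0875, 0.25, -65) shift [ 27.36 -25.19   0.48] turn [ 0.002 -0.003 -0.011]
(0.6057, 0.0875, 0.25, -85) shift [ 27.36 -25.19   0.48] turn [ 0.001 -0.003  0.338]
```

play_rows(moves=[[[5,-4.6,0],[0,0,0.1],2.0],[[12,-11,0],[0,0,0.25],2.0],[[19,-17.5,0],[0,0,0.4],2.0],[[25,-23,0],[0,0,0.51],2.0],[[27.4,-25.2,0],[0,0,0.51],2.0],[[27.4,-25.2,0],[0,0,0.51],2.0],[[27.4,-25.2,0],[0,0,0.51],2.0],[[27.4,-25.2,0],[0,0,0.51],2.0]])

```text
time: 10.98
ee_pos: [0.6046, 0.0878, 0.251]
eef_rot: [0.999, -0.042, -0.001, 0.001]
ft_force: [-1.0, -0.8, -1.8]
width: 0.0239
```

```bash
python3 - <<'E'
from h import *
p=camera('wrist'); save(p,'w6'); np.savez('w6',T=p['camera_from_world'],K=p['intrinsics']); p2=camera('side'); save(p2,'s6')
s=read_state();print(s['time'],s['ee_pos'],s['ft_force'],s['width'],s['joint_positions'])
cv2.imwrite('pics/s6z.png',cv2.resize(p2['frame'][90:250,210:370,::-1],None,fx=3.75,fy=3.75,interpolation=cv2.INTER_CUBIC))
rel([(.6057,.0875,.25,-95)])
E
```

```text
11.075 [0.6047 0.0868 0.252 ] [-1.3805 -0.9126 -1.5985] 0.023899311056749667 [-0.7917  0.3399  0.742   1.4896 -0.2301  1.4024 -1.6967]
(0.6057, 0.0875, 0.25, -95) shift [ 0.09 -0.08  0.2 ] turn [0.001 0.001 0.001]
```

View pics/w6.png

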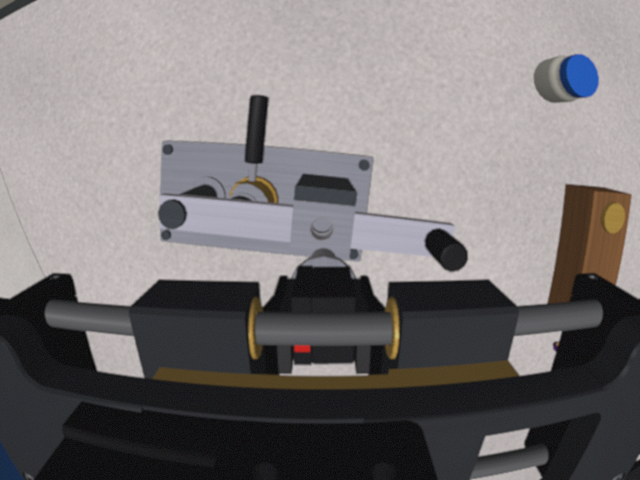

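View pics/s6z.png

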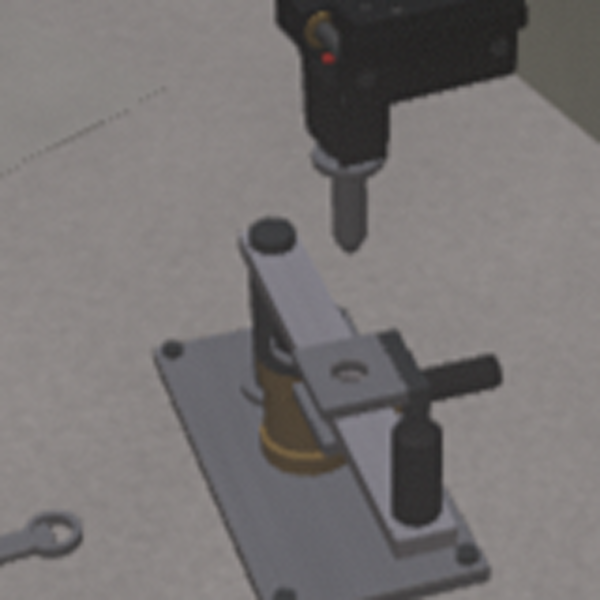

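play_rows(moves=[[[0.1,-0.1,3],[0,0,0],2.0],[[0.1,-0.1,5.3],[0,0,0],2.0],[[0.1,-0.1,5.8],[0,0,0],2.0],[[0.1,-0.1,5.8],[0,0,0],2.0],[[0.1,-0.1,5.8],[0,0,0],2.0]])

```text
time: 11.7
ee_pos: [0.6067, 0.0891, 0.1958]
eef_rot: [0.999, -0.042, 0.001, -0.0]
ft_force: [-0.1, 0.3, -0.1]
width: 0.0234
```

```bash
python3 - <<'E'
from h import *
p=camera('wrist'); save(p,'w7'); np.savez('w7',T=p['camera_from_world'],K=p['intrinsics']); p2=camera('side'); save(p2,'s7'); p3=camera('top'); save(p3,'t7')
s=read_state();print(s['time'],s['ee_pos'],s['eef_rot'],s['ft_force'],s['width'])
z=lambda f,r,c,h,w,k: cv2.resize(f[r:r+h,c:c+w,::-1],None,fx=k,fy=k,interpolation=cv2.INTER_CUBIC)
cv2.imwrite('pics/s7z.png',z(p2['frame'],110,260,110,110,7))
cv2.imwrite('pics/w7z.png',z(p['frame'],150,260,130,130,5))
cv2.imwrite('pics/t7z.png',z(p3['frame'],170,165,140,180,4))
rel([(.6057,.0875,.193,-95)])
E
```

```text
11.85 [0.6065 0.0893 0.1953] [ 0.9991 -0.0421  0.0005 -0.0003] [-0.4956  0.1012 -2.1021] 0.023357749067820312
(0.6057, 0.0875, 0.193, -95) shift [-0.06  0.19  0.23] turn [-0.001 -0.001  0.003]
```

View pics/s7z.png

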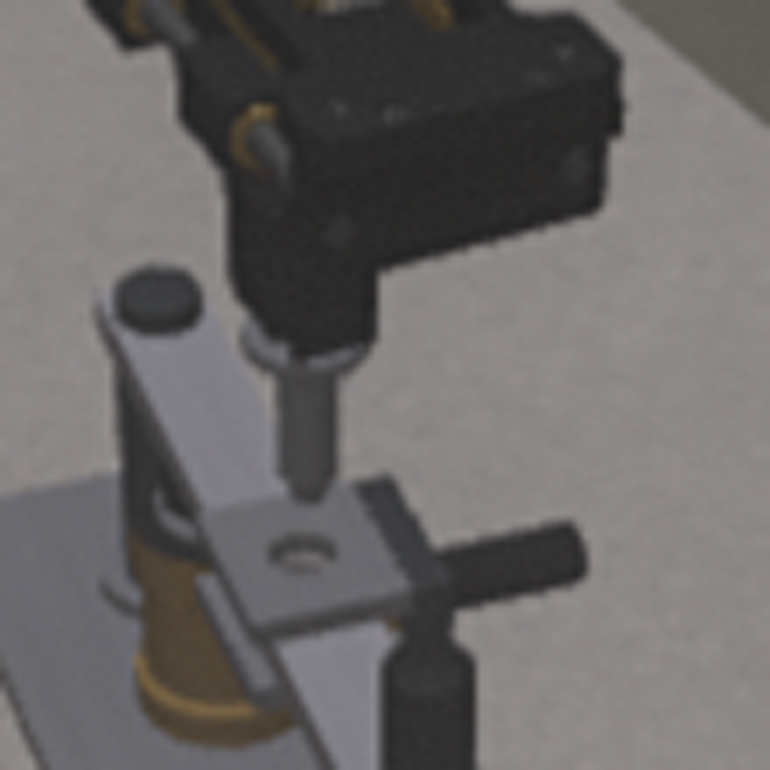

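View pics/w7z.png

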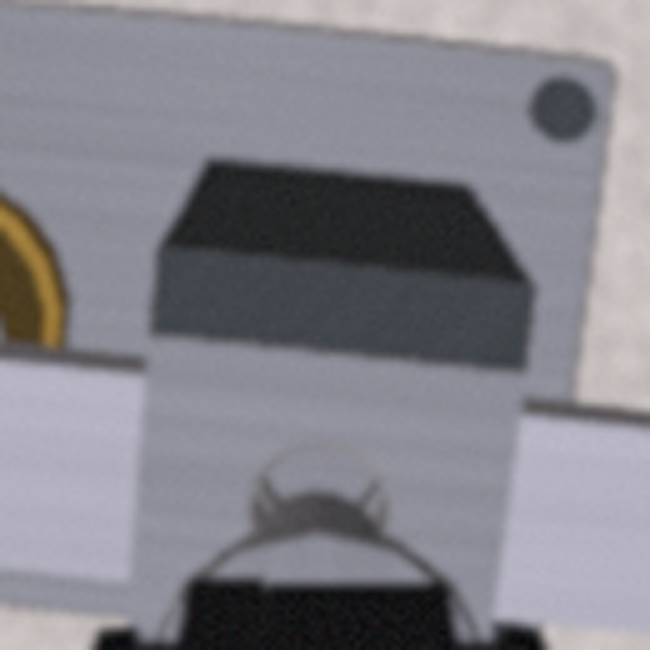

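View pics/t7z.png

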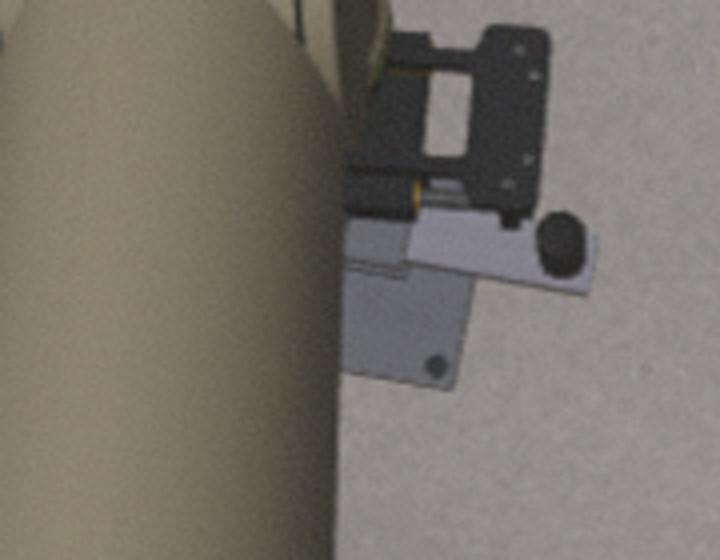

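```bash
python3 - <<'E'
from h import *
im=cv2.imread('pics/w7.png'); cv2.imwrite('pics/w7zz.png',cv2.resize(im[225:290,290:360],None,fx=10,fy=9,interpolation=cv2.INTER_CUBIC))
for z in (.134,.136,.138): print('tip side',ray(KS,TS,(304.6,181.6),z))
print('collar', [ray(KS,TS,(260+306/7,110+342/7),z) for z in (.182,.184,.186)])
print('hole side',ray(KS,TS,(303.3,189.2),.12))
s=.6065,.0893
d=np.load('w7.npz');K,T=d['K'],d['T']
def wp(p):
    c=T[:3,:3]@np.array(p)+T[:3,3]; th=np.arctan2(np.hypot(c[0],c[1]),c[2]); f=c[:2]/np.hypot(c[0],c[1])*th; return np.array([K[0,0]*f[0]+K[0,2],K[1,1]*f[1]+K[1,2]])
for n,p in [('hole',(.6057,.0875,.12)),('tip',(*s,.1363)),('coll',(*s,.1843)),('coll far edge',(s[0]+.017,s[1],.1843)),('hole far edge',(.6147,.0875,.12))]: print(n,wp(p),(wp(p)-[260,150])*5,(wp(p)-[290,225])*[10,9])
E
```

```text
tip side [0.6104 0.0889 0.134 ]
tip side [0.6091 0.0866 0.136 ]
tip side [0.6078 0.0843 0.138 ]
collar [array([0.6112, 0.0924, 0.182 ]), array([0.6098, 0.0899, 0.184 ]), array([0.6084, 0.0874, 0.186 ])]
hole side [0.6058 0.0861 0.12  ]
hole [325.9682 251.9983] [329.8408 509.9915] [359.6817 242.9846]
tip [323.1399 258.6897] [315.6993 543.4484] [331.3986 303.2072]
coll [322.9951 288.4102] [314.9753 692.051 ] [329.9505 570.6918]
coll far edge [320.0419 256.332 ] [300.2097 531.6601] [300.4193 281.9882]
hole far edge [324.844 239.014] [324.22   445.0698] [348.44   126.1256]
```

View pics/w7zz.png

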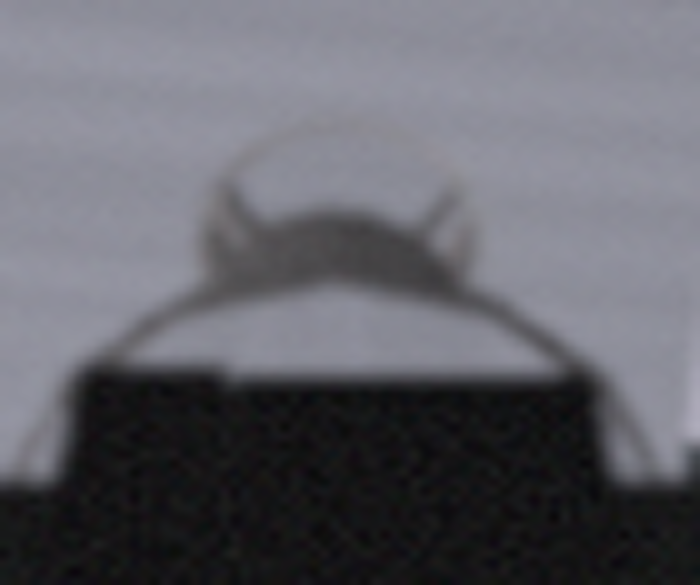

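```bash
python3 - <<'E'
from h import *
for z in (.12,.136,.15,.17,.193,.21,.24): print(z,proj(KS,TS,(.6058,.0865,z)))
for n,rows in (('s7',[163,167,171,175,178,187,188,189,190,191]),('s6',[136,140,144,148,152,187,188,189,190])):
    g=cv2.cvtColor(cv2.imread(f'pics/{n}.png'),cv2.COLOR_BGR2GRAY)
    for r in rows: print(n,r,g[r,294:316].tolist())
E
```

```text
0.12 [303.185  189.0987]
0.136 [303.0652 182.1908]
0.15 [302.9581 176.0166]
0.17 [302.8014 166.9788]
0.193 [302.6154 156.2556]
0.21 [302.4738 148.0929]
0.24 [302.215  133.1706]
s7 163 [131, 135, 133, 113, 105, 78, 67, 70, 70, 69, 70, 69, 68, 64, 81, 94, 117, 135, 136, 136, 137, 136]
s7 167 [128, 129, 130, 134, 138, 98, 69, 66, 72, 71, 69, 69, 64, 63, 109, 134, 139, 135, 135, 133, 135, 137]
s7 171 [128, 128, 129, 131, 131, 104, 74, 67, 71, 71, 69, 67, 64, 63, 105, 134, 137, 137, 138, 138, 138, 137]
s7 175 [127, 126, 127, 130, 130, 105, 74, 69, 70, 72, 69, 67, 63, 64, 107, 133, 136, 133, 133, 134, 134, 135]
s7 178 [128, 127, 126, 127, 130, 123, 97, 77, 69, 71, 69, 66, 64, 80, 113, 127, 118, 106, 99, 89, 79, 77]
s7 187 [109, 107, 107, 107, 95, 82, 75, 69, 68, 71, 70, 71, 77, 88, 105, 107, 106, 105, 105, 105, 100, 73]
s7 188 [107, 106, 107, 104, 84, 66, 66, 71, 73, 79, 74, 71, 68, 73, 100, 106, 107, 106, 105, 106, 106, 85]
s7 189 [107, 108, 107, 106, 83, 67, 80, 96, 97, 104, 106, 101, 83, 74, 98, 106, 106, 106, 106, 104, 108, 100]
s7 190 [105, 108, 106, 106, 91, 86, 86, 92, 91, 95, 98, 1
[... 434 characters left out ...]
67, 60, 75, 123, 134, 132, 132, 131, 130, 131, 131]
s6 148 [132, 132, 133, 136, 110, 76, 68, 68, 72, 69, 67, 67, 62, 77, 127, 136, 133, 132, 132, 132, 133, 132]
s6 152 [133, 135, 134, 135, 110, 74, 65, 70, 70, 70, 68, 64, 61, 76, 124, 134, 134, 132, 133, 132, 133, 134]
s6 187 [106, 104, 106, 105, 94, 83, 75, 69, 68, 70, 69, 71, 77, 87, 101, 107, 105, 105, 103, 105, 98, 76]
s6 188 [105, 105, 106, 104, 82, 66, 65, 70, 72, 78, 75, 71, 67, 73, 99, 107, 105, 104, 105, 105, 104, 85]
s6 189 [105, 107, 106, 105, 81, 68, 81, 95, 97, 103, 104, 100, 82, 75, 97, 105, 105, 105, 104, 104, 106, 98]
s6 190 [104, 106, 105, 104, 91, 85, 85, 91, 90, 95, 97, 101, 102, 99, 103, 105, 103, 105, 104, 103, 104, 104]
```

play_rows(moves=[[[-0.15,0,0],[0,0,0],2.0],[[-0.15,0,0.6],[0,0,0],2.0],[[-0.15,0,1.1],[0,0,0],2.0],[[-0.15,0,1.1],[0,0,0],2.0]])

```text
time: 12.35
ee_pos: [0.6043, 0.0895, 0.1829]
eef_rot: [0.999, -0.042, -0.001, 0.0]
ft_force: [-0.3, -0.0, -1.5]
width: 0.0235
```

```bash
python3 - <<'E'
from h import *
p=camera('wrist'); save(p,'w8'); p2=camera('side'); save(p2,'s8')
s=read_state();print(s['time'],s['ee_pos'],s['eef_rot'],s['ft_force'],s['width'])
z=lambda f,r,c,h,w,k: cv2.resize(f[r:r+h,c:c+w,::-1],None,fx=k,fy=k,interpolation=cv2.INTER_CUBIC)
cv2.imwrite('pics/m8.png',np.hstack([z(p2['frame'],150,275,60,60,6.6667),z(p['frame'],225,290,60,60,6.66667)]))
g=cv2.cvtColor(p2['frame'],cv2.COLOR_RGB2GRAY)
for r in (172,175,178,181,183,185,187,188,189,190): print(r,g[r,294:314].tolist())
E
```

```text
12.45 [0.6047 0.0894 0.1835] [ 0.9991 -0.0421 -0.0001  0.    ] [ 0.3176 -0.7345 -2.2143] 0.023564386186735398
172 [128, 129, 130, 131, 95, 69, 67, 70, 70, 68, 68, 63, 62, 110, 137, 141, 137, 135, 137, 140]
175 [125, 127, 128, 131, 107, 75, 69, 68, 70, 69, 67, 63, 64, 107, 134, 138, 137, 134, 134, 135]
178 [127, 127, 127, 128, 103, 74, 68, 68, 69, 68, 67, 64, 63, 104, 126, 130, 119, 106, 98, 88]
181 [122, 122, 117, 116, 94, 70, 69, 71, 71, 67, 67, 66, 61, 87, 103, 106, 104, 83, 65, 59]
183 [107, 106, 106, 108, 95, 73, 69, 71, 72, 71, 69, 63, 63, 87, 104, 105, 106, 104, 87, 67]
185 [106, 107, 108, 107, 108, 103, 80, 66, 67, 65, 64, 66, 94, 106, 109, 108, 106, 105, 105, 100]
187 [107, 106, 107, 105, 97, 83, 74, 64, 64, 64, 64, 68, 78, 89, 104, 108, 107, 105, 105, 106]
188 [107, 107, 107, 106, 84, 67, 65, 70, 70, 78, 75, 72, 67, 73, 101, 106, 107, 106, 104, 107]
189 [106, 107, 107, 104, 83, 67, 78, 95, 97, 104, 106, 102, 84, 75, 98, 107, 106, 107, 105, 103]
190 [107, 107, 107, 106, 93, 87, 87, 94, 92, 97, 97, 101, 105, 99, 104, 108, 106, 107, 105, 105]
```

View pics/m8.png

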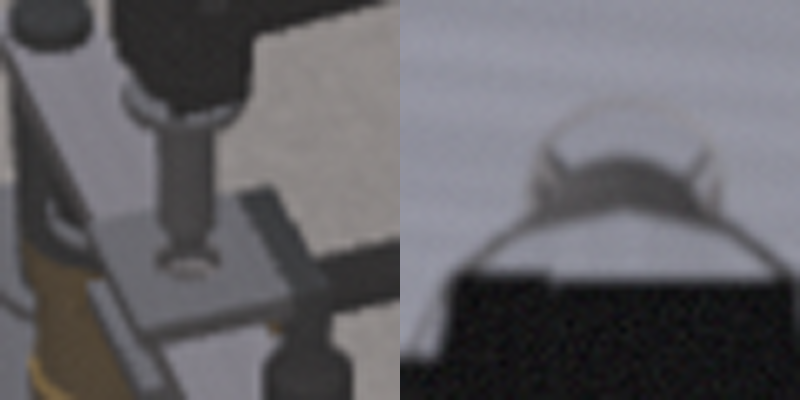

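play_rows(moves=[[[0,0,0.4],[0,0,0],2.0],[[0,0,0.8],[0,0,0],2.0],[[0,0,1.2],[0,0,0],2.0],[[0,0,1.2],[0,0,0],2.0]])

```text
time: 12.95
ee_pos: [0.6045, 0.0894, 0.1712]
eef_rot: [0.999, -0.042, -0.0, 0.0]
ft_force: [-0.2, 0.5, -1.4]
width: 0.0238
```

play_rows(moves=[[[0,0,0.4],[0,0,0],2.0],[[0,0,0.8],[0,0,0],2.0],[[0,0,0.8],[0,0,0],2.0]])

```text
time: 13.32
ee_pos: [0.6045, 0.0894, 0.1632]
eef_rot: [0.999, -0.042, -0.0, 0.0]
ft_force: [0.4, 0.1, -1.0]
width: 0.0241
```

```bash
python3 - <<'E'
from h import *
p2=camera('side'); save(p2,'s9')
z=lambda f,r,c,h,w,k: cv2.resize(f[r:r+h,c:c+w,::-1],None,fx=k,fy=k,interpolation=cv2.INTER_CUBIC)
cv2.imwrite('pics/m9.png',z(p2['frame'],140,260,90,90,6.5))
s=read_state();print(s['time'],s['ee_pos'],s['ft_force'])
E
```

```text
13.375 [0.6046 0.0894 0.1634] [-0.2815  0.2417 -0.5992]
```

View pics/m9.png

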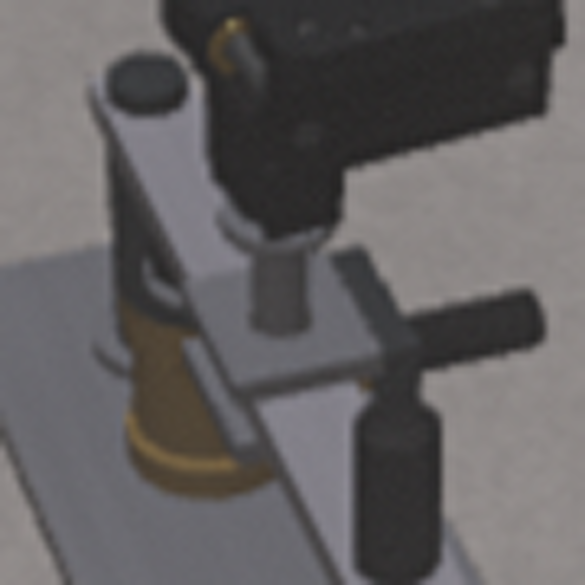

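play_rows(moves=[[[0,0,0.5],[0,0,0],2.0],[[0,0,1.0],[0,0,0],2.0],[[0,0,1.5],[0,0,0],2.0],[[0,0,1.5],[0,0,0],2.0]])

```text
time: 13.88
ee_pos: [0.6044, 0.0894, 0.1481]
eef_rot: [0.999, -0.042, -0.0, 0.0]
ft_force: [-0.3, 0.4, -1.8]
width: 0.0239
```

play_rows(moves=[[[0,0,0.5],[0,0,0],2.0],[[0,0,1.0],[0,0,0],2.0],[[0,0,1.4],[0,0,0],2.0],[[0,0,1.7],[0,0,0],2.0],[[0,0,1.9],[0,0,0],2.0]])

```text
time: 14.5
ee_pos: [0.6047, 0.0895, 0.1305]
eef_rot: [0.999, -0.042, -0.0, -0.0]
ft_force: [-10.2, -0.9, 21.3]
width: 0.0236
```

```bash
python3 - <<'E'
from h import *
p2=camera('side'); save(p2,'s10')
z=lambda f,r,c,h,w,k: cv2.resize(f[r:r+h,c:c+w,::-1],None,fx=k,fy=k,interpolation=cv2.INTER_CUBIC)
cv2.imwrite('pics/m10.png',z(p2['frame'],150,270,80,80,7))
s=read_state();print(s['time'],s['ee_pos'],s['ft_force'],s['width'])
E
```

```text
14.55 [0.6047 0.0895 0.1306] [-4.521  -0.0695  6.9861] 0.02372155796612178
```

View pics/m10.png

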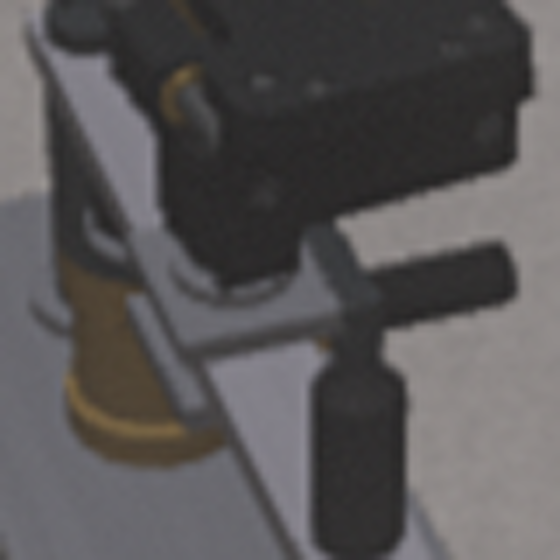

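play_rows(moves=[[[0,0,0.1],[0,0,0],2.0],[[0,0,0.1],[0,0,0],2.0]])

```text
time: 14.8
ee_pos: [0.6047, 0.0894, 0.1305]
eef_rot: [0.999, -0.042, 0.0, -0.001]
ft_force: [-9.2, -0.8, 17.4]
width: 0.0236
```

play_rows(moves=[[[0,0,0],[0,0,0],3.5],[[0,0,0],[0,0,0],5.5],[[0,0,0],[0,0,0],5.5],[[0,0,0],[0,0,0],5.5]])

```text
time: 15.3
ee_pos: [0.6046, 0.0892, 0.1284]
eef_rot: [0.999, -0.042, -0.0, 0.0]
ft_force: [-0.0, -0.1, -0.1]
width: 0.0523
```

play_rows(moves=[[[0,0,-2],[0,0,0],5.5],[[0,0,-6],[0,0,0],5.5],[[0,0,-11],[0,0,0],5.5],[[0,0,-12],[0,0,0],5.5]])

```text
time: 15.8
ee_pos: [0.6063, 0.089, 0.2536]
eef_rot: [0.999, -0.042, 0.003, -0.001]
ft_force: [-0.4, -0.1, 0.1]
width: 0.0551
```

```bash
python3 - <<'E'
from h import *
p=camera('wrist'); save(p,'w11'); p2=camera('side'); save(p2,'s11')
z=lambda f,r,c,h,w,k: cv2.resize(f[r:r+h,c:c+w,::-1],None,fx=k,fy=k,interpolation=cv2.INTER_CUBIC)
cv2.imwrite('pics/m11.png',z(p2['frame'],140,260,90,90,6.5))
s=read_state();print(s['time'],s['ee_pos'],s['ft_force'],s['width'],s['joint_positions'])
rel([(.50,-.10,.30,-95)])
E
```

```text
15.9 [0.6054 0.0893 0.2507] [-0.7718  0.0022 -1.2939] 0.055090233344955476 [-0.7955  0.3395  0.7418  1.4927 -0.2314  1.3958 -1.6978]
(0.5, -0.1, 0.3, -95) shift [-8.89 19.75 -4.98] turn [-0.001 -0.003  0.003]
```

View pics/m11.png

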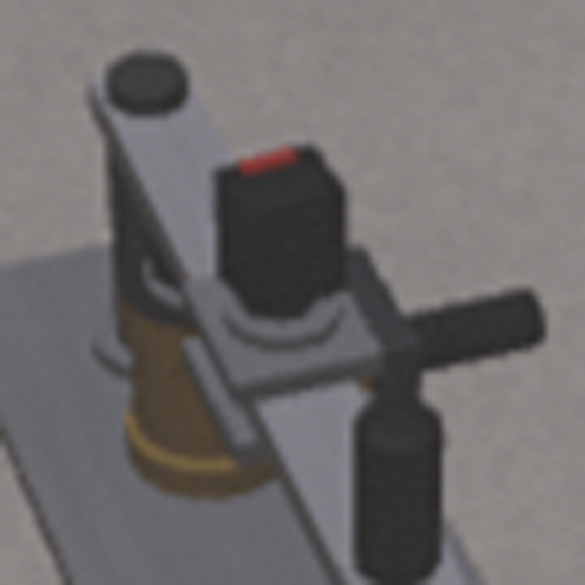

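View pics/w11.png

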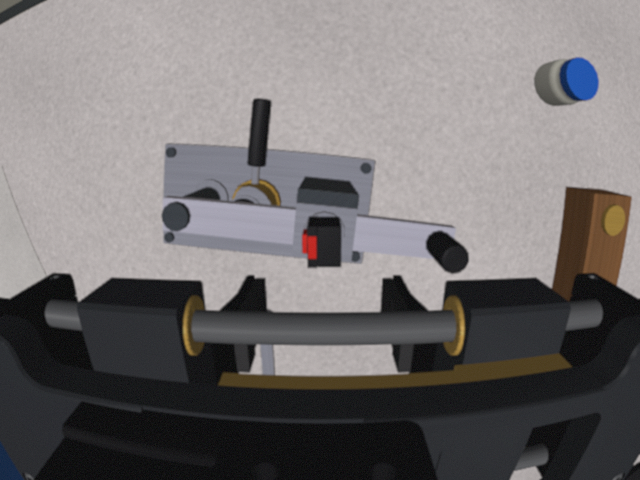

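```bash
python3 - <<'E'
from h import *
a=cv2.imread('pics/w11.png')[195:285,275:375]; cv2.imwrite('pics/w11z.png',cv2.resize(a,None,fx=6,fy=6,interpolation=cv2.INTER_CUBIC))
E
```

```text
(no output)
```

View pics/w11z.png

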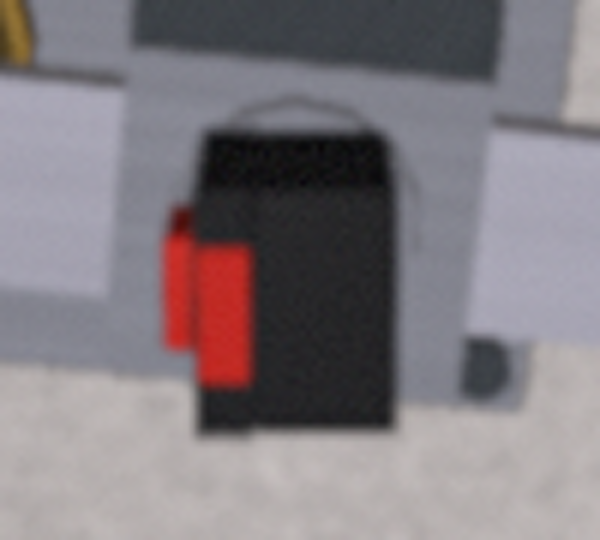

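View pics/s11.png

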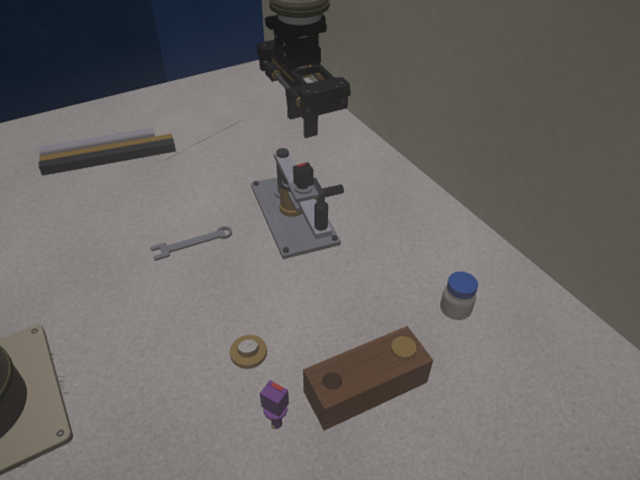

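The wrist view shows the red button standing proud of the grip, about 4 mm out, and the collar flat on the fork. In the side view the pin is upright at (302,175), the bar is home, and nothing else has moved. The gripper is clear, so I'm handing in.

```bash
python3 - <<'E'
from h import *
print(close_job())
E
```

```text
the job is handed in; nothing more can be done
None
```

The job is done and handed in at about 16 s of the 54 s allowed. I gripped the bar by its handle and swung it into the fork. Then I took the black pin with the red button (not the purple one) out of the stand, pushed it down through fork and bar with the button held in, and released it.

**Checks:**
- **Bar:** it stopped at the expected home angle. Pressing harder raised the force from 16 N to 27 N along the push direction without it moving.
- **Pin:** it went through without resistance. It stopped at TCP height 0.1305 m, where 0.131 m was expected for the collar on the fork, and did not move when pressed further.
- **Button:** the wrist picture after release shows it back out. I did not pull on the pin to test the lock.
- **Other things:** the side picture shows the dowel, wrench, flange, jar and purple pin where they were.

**Disagreement:** before insertion the side and wrist cameras differed by about 1 to 2 mm on where the pin was over the hole. I moved it 1.5 mm, following the side camera. The next side picture showed it within 0.3 mm of the hole's centre sideways.

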